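# Peel the top sorting tray off its stack and present it

## Task

Swing the steel hold-down brace (the arm with the red knob) out from over the stack of sorting trays until it snaps into its end stop. Then take the white top tray by the blue pull tab and peel it off: raise that corner first while the opposite corner is still seated, then lift the tray free. Finish holding it by the tab, roughly level and still, centred over the dark wooden slab and about 15 cm above the bench; do not let go, and leave the other things alone.

Things in the scene. Friction and masses are not known exactly. Their poses are not given: they have to be found in the camera images.
- stand: Fixed stand: wooden base plate 150 x 180 x 12 mm (x, y, z) on the bench with grey lower trays fixed on it (rim 120 x 100 mm, its top 44 mm above the bench). Origin: centre of the plate's underside; z up. Outside its y = +-50 mm sides, at x = +-36 mm, stand four aluminium blocks 20 mm wide (tops 52 mm above the bench) with sprung rubber pads (tops 57 mm above the bench).
- brace (a joint): Swing of the steel brace about an upright pivot, rad, counter-clockwise from above. 0: arm over the tray, along the stand's +y (starts at 0 to 0.35). 1.9: end stop, arm past the stand's -x. Light up to about 1.3, then a sprung ball resists with about 2 N at the knob until 1.65, whence it snaps on to 1.9 and is held. Arm 16 mm wide, 60 to 68 mm above the bench; it bars the tray from lifting.
- brace_hinge (a point): Point on the brace's upright pivot axis, 86 mm above the bench, level with brace_knob; at (-12, -74) mm in the stand's x, y.
- brace_knob (a point): Middle of the brace's red knob, an upright cylinder of 16 mm diameter from 68 to 104 mm above the bench, 90 mm from the pivot axis; this point is 86 mm above the bench.
- seat_centre (a point): Point fixed to the stand where the tray's origin lies when seated, 32 mm above the bench; axes as the stand's. The stand's four rubber pads press on the seated tray's edges with about 9 N each, so it clings: pulled straight up it takes some 20 N over the first 10 to 15 mm, peeled from one corner roughly half of that.
- tray: White top tray with six pockets, 80 g: flange 120 x 100 mm (x, y) and 4 mm thick round a body 101 x 81 x 16 mm. Origin: centre of its underside; z up; flange from z = 12 to 16 mm. Seated, it is aligned with the stand, its flange rests on the grey rim and its body sits 12 mm deep in the tray below with about 3 mm play all round.
- tray_tab (a point): Grip point of the blue pull tab on the tray's (+x, +y) corner, at (62, 52, 42) mm in the tray frame, 74 mm above the bench when seated. The tab is an upright plate 10 mm thick, 26 mm long, 40 mm tall (top 88 mm above the bench); its length runs at +45 degrees from the tray's x towards its y, so fingers close on it along the -45 degree direction. Grip it firmly (60 N or more).
- tray_tab_corner (a point): Corner of the flange below the tab, at (60, 50, 12) mm in the tray frame.
- tray_far_corner (a point): Opposite corner of the flange, at (-60, -50, 12) mm in the tray frame; the tray pivots about it when peeled.
- slab: Dark wooden slab with rounded outline, 137 x 181 mm, 26 mm high, fixed on the bench; the tray is presented over it. Origin: centre of its underside.
- spool: Bystander: spool of copper wire, 48 mm diameter, 30 mm high, loose. Origin: centre of its underside.
- loupe: Bystander: black eye loupe, 33 mm diameter, 31 mm high, loose. Origin: centre of its underside.
- polish_tin: Bystander: round tin with a red lid, 65 mm diameter, 24 mm high, loose. Origin: centre of its underside.

How it is judged:
By the outcome, as a careful person would: the job done as asked, in the order asked, and still so for the second after the job is handed in, while the arm keeps its last pose, push and grip.
It also fails if it takes over 58 s, if anything falls off the work surface, if the arm or the gripper's body presses on something with over 40 N, if the wrist force passes 120 N, or if a joint passes its speed limit or range.

## Robot

A 6-joint arm with a two-finger parallel gripper is mounted at the origin on a cart in front of the work surface, level with it; the furniture and walls round the work are solid. World frame = base frame: x ahead of the robot, y to its left, z up, the work surface at z = 0. Lengths are in m, angles in rad, forces in N, time in s.
With the tool pointing down it reaches from about 0.225 to 0.875 m from the base axis. Payload 3.4 kg.
Tool frame: the origin (TCP) lies midway between the tips of the shut fingers; the grasp point (between the pads) lies 19 mm behind it; z points along the fingers, y is the direction in which the jaws open and shut (so a half turn about z gives the same grasp; the last joint's range is limited). The gripper opens to 85 mm and grips with 20 to 120 N. Pads are 22 mm wide; open, the fingers measure 114 mm over their backs; the gripper's body (76 mm by 85 mm) begins 54 mm behind the grasp point. The pads swing forward as they close: fully open they stand 13 mm farther back than shut.
Start: joints at [1.061, 0.276, 1.505, -0, 1.361, -0.121], TCP at [0.218, 0.532, 0.231] pointing down, gripper open.
Joint ranges: [-2.89, 2.89], [-0.75, 2.08], [0.22, 2.7], [-1.18, 4.32], [0.11, 2.71], [-2.7, 2.7]. Speed limits (rad/s): [2.57, 2.57, 3.14, 3.14, 3.14, 3.14].

## Interface

Orientations are given as a 3x3 rotation matrix whose columns are the frame's x, y, z axes.
In Python, from station import robot gives the robot as it stands.
- The arm moves only by the tool carry_out, never from a script. Its arguments are lists of equal length, an entry for each row: "slide": the shift along the tool's x, y, z in m, a list of three; "delta_rot": the turn, a rotation vector about the tool's x, y, z in rad, a list of three; "claw": the finger opening in m, from 0 to 0.0854. In form: {"slide": [[x, y, z], ...], "delta_rot": [[ax, ay, az], ...], "claw": [claw, ...]}. A call has 1 to 5 rows; each row shifts and turns the pose as measured when the row begins, along the tool's axes as they then stand; what a row does not reach is not made up. A row lasts 1/12 s, in which the tool goes at most 41.7 mm and 7.16 degrees, less where a joint would pass 70% of its speed; a pose out of reach is approached as far as the arm can. A call is refused whole if a number of a shift passes 0.0417 or a number of a turn 0.125, either way. A call with a gripper value outside its range is refused whole. The fingers move at their own pace and stop on an object; the grip force is fixed at half the most. Time passes only in rows, so rows that do not move let the fingers close. It gives the time, the measured TCP pose, the force and the opening at its end, in the units of the state.
- robot.state(): the state, without advancing time (a new reading comes with each control period).
- robot.snapshot(name): name is "scene" or "side" or "wrist"; returns (picture, depth): 384x512x3 uint8, blue, green, red; 384x512 float32, m along the optical axis (not along the pixel's ray), 0 where there is no reading.
- robot.calibration(name): a dict with "K" (3x3 intrinsics, pixels), "origin" and "attitude" of the camera in the world; the wrist camera has in their place "tool_from_camera" (4x4, takes a point from camera to tool coordinates, whose origin is the TCP and whose axes are the flange's). Camera axes: x right, y up, looking along -z (the intrinsics and any distortion apply to the point x, -y, -z); pixel columns grow to the right and rows downward; lengths in m; the calibration is good to about 2 mm. A picture is of the moment at which its call begins: read the wrist's pose just before it. calibration takes no time and is no camera call.
- robot.finish_job(): hands the job in, once; it reports no verdict.
Trained networks look in the newest picture that a camera, given by its name, has taken for a name from the list of things; names that differ only in an ending like _2 or _b are one class to them, and where a whole thing is asked for, a point or a joint stands for the part that bears it (a point fixed in the world has none). Each returns a list of dicts, best first, with "confidence" (0 to 1); they miss things now and then, are a little off and sometimes report something else, mostly with a low value. They report only what shows in the picture. A call takes as long as a camera call.
- robot.find_in(camera, thing): "extent" ([left, top, right, bottom] in pixels, round what is visible of it).
- robot.masks_of(camera, thing): "pixels" (384x512 bool, what is visible of it) and "extent" ([left, top, right, bottom] in pixels, round what is visible of it).
The state is a dict: "t": time; "q": joint angles; "joint_vel": joint speeds; "effort": joint torques, N m; "position": TCP position; "orientation": TCP orientation; "wrist_force": force on the tool from outside, world axes, zero at the start; "torque": the same for the moment, N m; "gripper_width": finger opening in m.
Only numpy, scipy, OpenCV 4.12 (cv2) and the standard library are available. Lean on these libraries where they do the work, as an engineer would, in place of code of your own. Each camera call takes 0.05 s, during which the arm holds its last target.

## Working session

There is one attempt and no reset: what is moved stays moved. The work goes in short steps, Python scripts to look and compute and a tool call to move; the robot and the scene stay as the last step left them, time stands still between calls to the robot, and variables do not carry over. Pictures are saved under pics/ and viewed, and the job is handed in when it is done.

Besides the shell and the picture viewer there is one more tool, called as a command line: name --argument value ..., lists and objects as JSON in quotes. carry_out: Moves the arm, as the interface text tells. Its arguments: {"type":"object","properties":{"slide":{"type":"array","items":{"type":"array","items":{"type":"number"}}},"delta_rot":{"type":"array","items":{"type":"array","items":{"type":"number"}}},"claw":{"type":"array","items":{"type":"number"}}},"required":["slide","delta_rot","claw"]}

```bash
mkdir -p pics; ls
cat > h.py <<'E'
import numpy as np, cv2
from station import robot
def cal(n):
    c=robot.calibration(n); K=np.array(c["K"])
    if n=="wrist":
        s=robot.state(); T=np.eye(4); T[:3,:3]=s["orientation"]; T[:3,3]=s["position"]
        M=T@np.array(c["tool_from_camera"]); return K,M[:3,:3],M[:3,3],c
    return K,np.array(c["attitude"]),np.array(c["origin"]),c
def world(n,d,cc=None):
    K,R,o,c=cc or cal(n)
    v,u=np.mgrid[:384,:512].astype(float)
    p=np.stack([(u-K[0,2])/K[0,0]*d,-(v-K[1,2])/K[1,1]*d,-d],-1)
    return p@R.T+o
def proj(P,cc):
    K,R,o,c=cc
    p=(np.atleast_2d(P)-o)@R
    return np.stack([K[0,2]+K[0,0]*p[:,0]/-p[:,2],K[1,2]-K[1,1]*p[:,1]/-p[:,2]],-1)
E
python3 - <<'E'
from h import *
print(robot.state())
for n in ["scene","side","wrist"]:
    cc=cal(n); print(n,cc[3])
    im,d=robot.snapshot(n); cv2.imwrite(f"pics/{n}0.png",im); np.savez(f"{n}0.npz",im=im,d=d,R=cc[1],o=cc[2],K=cc[0])
    for t in ["stand","brace_knob","tray","tray_tab","slab","brace"] :
        r=robot.masks_of(n,t)
        P=world(n,d,cc)
        for x in r[:2]:
            m=x["pixels"]&(d>0); q=P[m]
            print(n,t,round(x["confidence"],2),x["extent"],m.sum(),np.median(q,0).round(3) if len(q) else None, np.percentile(q,[2,98],0).round(3).tolist() if len(q) else None)
            np.save(f"m_{n}_{t}.npy",r[0]["pixels"])
E
```

```text
pics
{'t': 0.0, 'q': array([ 1.06099624e+00,  2.76630139e-01,  1.50617771e+00,  2.53328843e-05,
        1.36069180e+00, -1.20988084e-01]), 'joint_vel': array([ 0.00055072, -0.00105943, -0.00042448,  0.00100051,  0.00031849,
        0.00117631]), 'effort': array([-7.81722483e-04, -4.16779912e+01, -2.45805717e+01, -4.85939145e-04,
        1.11929866e-02, -1.39266297e-05]), 'position': array([0.21769916, 0.53160767, 0.23040191]), 'orientation': array([[-9.25357936e-01,  3.79093371e-01, -9.52242588e-04],
       [ 3.79094481e-01,  9.25356496e-01, -1.65241197e-03],
       [ 2.54745440e-04, -1.89006244e-03, -9.99998181e-01]]), 'wrist_force': array([-0.17163601,  0.47100981,  0.45121727]), 'torque': array([-0.00180189,  0.06616292, -0.02016552]), 'gripper_width': 0.08536583911023499}
scene {'K': array([[489.14339398,   0.        , 245.57402503],
       [  0.        , 489.14339398, 185.93883888],
       [  0.        ,   0.        ,   1.        ]]), 'origin': array([ 0.34071663, -0.85284399,  1.04575998]), 'attitude': array([[ 0.9864402 ,  0.11675838, -0.11533955],
       [-0.16325594,  0.7701
[... 2350 characters left out ...]
07 ] [[0.484, -0.36, 0.062], [0.527, -0.26, 0.105]]
side brace 0.94 [251.4, 248.1, 270.9, 296.7] 379 [ 0.504 -0.306  0.07 ] [[0.484, -0.359, 0.037], [0.528, -0.26, 0.105]]
wrist {'K': array([[287.55784182,   0.        , 257.0400633 ],
       [  0.        , 287.55784182, 191.19761604],
       [  0.        ,   0.        ,   1.        ]]), 'tool_from_camera': array([[-8.09677605e-04,  9.58801995e-01,  2.84074072e-01,
         7.28168437e-02],
       [ 9.99999371e-01,  5.55669512e-04,  9.74745977e-04,
        -5.56517919e-07],
       [ 7.76737087e-04,  2.84074682e-01, -9.58801842e-01,
        -1.42649331e-01],
       [ 0.00000000e+00,  0.00000000e+00,  0.00000000e+00,
         1.00000000e+00]])}
```

View images.

Run:
```python
import cv2
a=cv2.imread("pics/scene0.png");b=cv2.imread("pics/side0.png")
cv2.imwrite("pics/s_crop.png",cv2.resize(a[80:320,160:400],None,fx=2.5,fy=2.5,interpolation=cv2.INTER_CUBIC))
cv2.imwrite("pics/d_crop.png",cv2.resize(b[210:330,200:340],None,fx=5,fy=5,interpolation=cv2.INTER_CUBIC))
```

```text
(no output)
```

View pics/scene0.png

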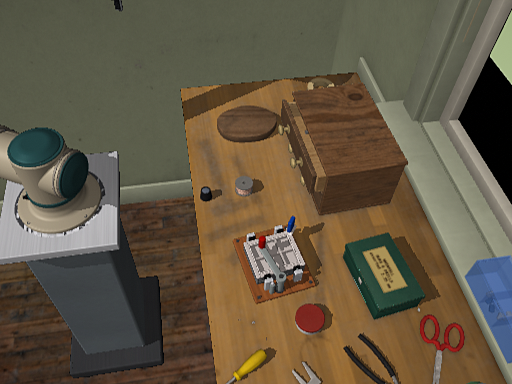

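View pics/s_crop.png

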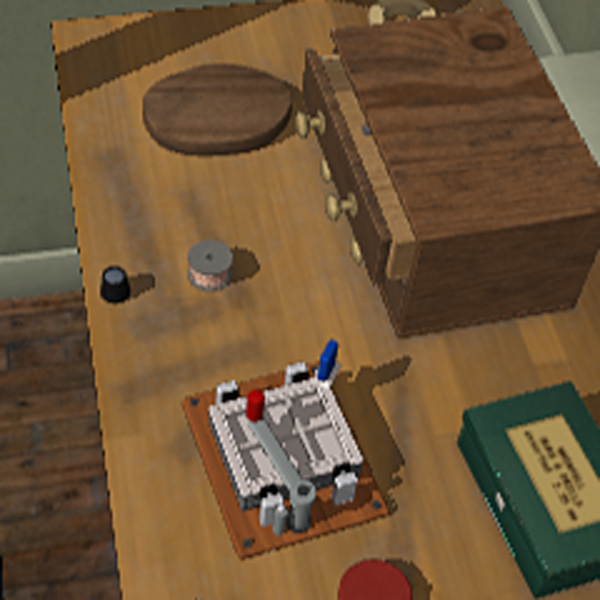

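View pics/d_crop.png

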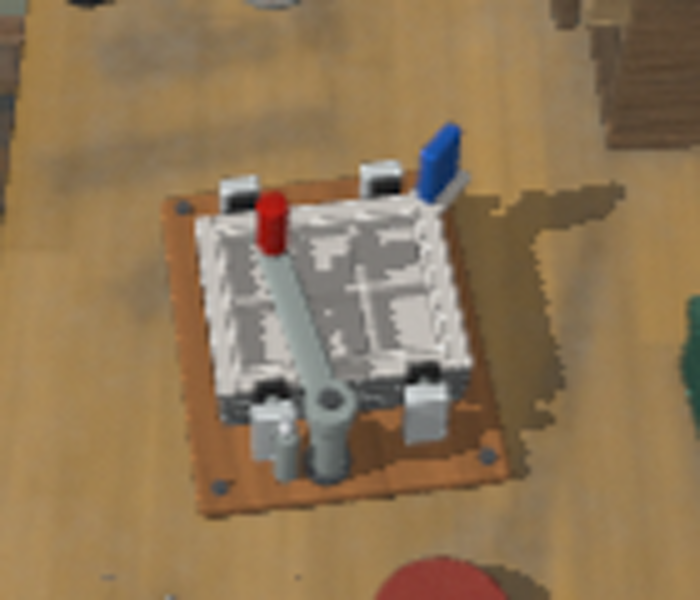

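```bash
cat > fit.py <<'E'
from h import *
def analyse(n,im,d,cc,verbose=True):
    P=world(n,d,cc); hsv=cv2.cvtColor(im,cv2.COLOR_BGR2HSV); ok=(d>0)&(P[...,0]>.38)&(P[...,0]<.68)&(P[...,1]>-.42)&(P[...,1]<-.13)
    h,s,v=hsv[...,0],hsv[...,1],hsv[...,2]
    blue=ok&(h>100)&(h<130)&(s>130)&(P[...,2]>.045)
    red=ok&((h<6)|(h>174))&(s>150)&(P[...,2]>.05)
    out={}
    for k,m in (("tab",blue),("knob",red)):
        q=P[m]
        if len(q): print(n,k,len(q),"mean",q.mean(0).round(4),"min",np.percentile(q,3,0).round(4),"max",np.percentile(q,97,0).round(4))
        top=q[q[:,2]>np.percentile(q,97,0)[2]-.006] if len(q) else q
        if len(q): print("   top",len(top),top.mean(0).round(4))
    m=ok&(P[...,2]>.040)&(P[...,2]<.054)&(s<60)
    q=P[m][:,:2].astype(np.float32)
    print(n,"flange rect",len(q),cv2.minAreaRect(q*1000))
    m=ok&(P[...,2]>.006)&(P[...,2]<.018)&(h<16)&(s>100)
    q=P[m][:,:2].astype(np.float32)
    if len(q):print(n,"plate rect",len(q),cv2.minAreaRect(q*1000))
    return P
E
python3 - <<'E'
from fit import *
for n in ["scene","side"]:
    z=np.load(n+"0.npz"); analyse(n,z["im"],z["d"],(z["K"],z["R"],z["o"],None))
    P=world(n,z["d"],(z["K"],z["R"],z["o"],None)); m=np.load(f"m_{n}_slab.npy")&(z["d"]>0)&(P[...,2]>.02)&(P[...,2]<.04)
    q=P[m][:,:2].astype(np.float32); print("slab",cv2.minAreaRect(q*1000),np.median(P[m],0))
E
```

```text
scene tab 84 mean [ 0.5698 -0.2182  0.0769] min [ 0.5523 -0.225   0.0544] max [ 0.5813 -0.207   0.0935]
   top 29 [ 0.5727 -0.2149  0.0903]
scene knob 78 mean [ 0.491  -0.2668  0.0951] min [ 0.4848 -0.2713  0.0734] max [ 0.4985 -0.2598  0.1084]
   top 32 [ 0.4917 -0.2653  0.1066]
scene flange rect 1222 ((528.70947265625, -280.7757568359375), (136.1956329345703, 153.1182098388672), 8.140937805175781)
scene plate rect 1322 ((546.0173950195312, -266.3446960449219), (286.4856872558594, 253.230712890625), 4.959604263305664)
slab ((535.818359375, 198.693359375), (175.34645080566406, 141.12168884277344), 16.786956787109375) [0.53390471 0.19464557 0.02931156]
side tab 79 mean [ 0.5722 -0.2179  0.0759] min [ 0.5643 -0.2255  0.0551] max [ 0.5806 -0.2066  0.09  ]
   top 30 [ 0.5725 -0.2152  0.088 ]
side knob 61 mean [ 0.4912 -0.2676  0.0947] min [ 0.4861 -0.2719  0.0749] max [ 0.4962 -0.2592  0.1056]
   top 29 [ 0.491  -0.265   0.1038]
side flange rect 1092 ((528.9207153320312, -279.78875732421875), (138.41526794433594, 152.5529327392578), 8.214584350585938)
side plate rect 1246 ((567.5325927734375, -258.61126708984375), (251.08709716796875, 197.46163940429688), 9.534008026123047)
slab ((535.435546875, 199.02828979492188), (175.64015197753906, 138.41012573242188), 10.18579387664795) [0.53209065 0.19592808 0.02676779]
```

Run:
```python
from fit import *
for n in ["scene","side"]:
    z=np.load(n+"0.npz"); P=world(n,z["d"],(z["K"],z["R"],z["o"],None)); ok=z["d"]>0
    for lo,hi in((.06,.12),(.12,.18),(.18,.24),(.24,.5)):
        m=ok&(P[...,2]>lo)&(P[...,2]<hi)&(P[...,0]>.4)&(P[...,0]<1.1)&(P[...,1]>-.15)&(P[...,1]<.45)
        q=P[m]; print(n,lo,len(q),np.percentile(q,[0,1,5],0).round(3).tolist(),q.max(0).round(3) if len(q) else'')
```

```text
scene 0.06 2530 [[0.597, -0.15, 0.06], [0.62, -0.15, 0.061], [0.626, -0.149, 0.063]] [0.964 0.45  0.12 ]
scene 0.12 12627 [[0.593, -0.15, 0.12], [0.617, -0.149, 0.123], [0.63, -0.145, 0.133]] [1.008 0.45  0.18 ]
scene 0.18 2638 [[0.827, -0.15, 0.18], [0.94, -0.145, 0.181], [0.942, -0.125, 0.183]] [1.033 0.449 0.24 ]
scene 0.24 8930 [[0.938, -0.054, 0.24], [0.94, -0.049, 0.242], [0.941, -0.048, 0.251]] [1.034 0.45  0.5  ]
side 0.06 2113 [[0.595, -0.15, 0.06], [0.619, -0.15, 0.06], [0.629, -0.149, 0.062]] [0.961 0.449 0.12 ]
side 0.12 12106 [[0.592, -0.15, 0.12], [0.618, -0.149, 0.123], [0.634, -0.146, 0.134]] [1.06 0.45 0.18]
side 0.18 2341 [[0.938, -0.15, 0.18], [0.94, -0.145, 0.181], [0.941, -0.126, 0.183]] [1.058 0.45  0.24 ]
side 0.24 10110 [[0.938, -0.053, 0.24], [0.94, -0.049, 0.243], [0.941, -0.047, 0.255]] [1.06 0.45 0.5 ]
```

carry_out --slide '[[-0.027,-0.031,0],[-0.027,-0.031,0],[-0.027,-0.031,0],[-0.027,-0.031,0],[-0.027,-0.031,0]]' --delta_rot '[[0,0,0],[0,0,0],[0,0,0],[0,0,0],[0,0,0]]' --claw '[0.045,0.045,0.045,0.045,0.045]'

```text
t: 1.47
position: [0.2849, 0.3405, 0.2291]
orientation: [[-0.93, 0.367, 0.001], [0.367, 0.93, 0.006], [0.002, 0.006, -1.0]]
wrist_force: [2.1, -0.5, -0.6]
gripper_width: 0.0445
```

Run:
```python
from fit import *
for n in ["scene","side"]:
    z=np.load(n+"0.npz"); P=world(n,z["d"],(z["K"],z["R"],z["o"],None)); ok=z["d"]>0
    for y in np.arange(-.1,.4,.04):
        m=ok&(P[...,2]>.04)&(P[...,0]>.4)&(P[...,0]<.9)&(abs(P[...,1]-y)<.02)
        q=P[m]
        if len(q)==0: continue
        i=np.argsort(q[:,0])[:3]; h=q[q[:,2]>.12]
        print(n,round(y,2),len(q),q[i].round(3).tolist(),"zmax",q[:,2].max().round(3),"minx z>.12",np.percentile(h[:,0],[0,2]).round(3) if len(h) else '')
```

```text
scene -0.1 1365 [[0.606, -0.081, 0.139], [0.607, -0.082, 0.126], [0.607, -0.08, 0.131]] zmax 0.179 minx z>.12 [0.606 0.629]
scene -0.06 1432 [[0.599, -0.07, 0.132], [0.6, -0.068, 0.125], [0.6, -0.063, 0.132]] zmax 0.179 minx z>.12 [0.599 0.603]
scene -0.02 1274 [[0.623, -0.008, 0.102], [0.624, -0.002, 0.108], [0.624, -0.007, 0.097]] zmax 0.179 minx z>.12 [0.624 0.626]
scene 0.02 1219 [[0.596, 0.04, 0.133], [0.598, 0.037, 0.129], [0.599, 0.039, 0.122]] zmax 0.178 minx z>.12 [0.596 0.623]
scene 0.06 1220 [[0.593, 0.051, 0.127], [0.593, 0.05, 0.124], [0.594, 0.057, 0.135]] zmax 0.181 minx z>.12 [0.593 0.598]
scene 0.1 1017 [[0.617, 0.12, 0.158], [0.618, 0.12, 0.147], [0.618, 0.114, 0.163]] zmax 0.18 minx z>.12 [0.617 0.619]
scene 0.14 751 [[0.617, 0.126, 0.13], [0.618, 0.125, 0.163], [0.618, 0.124, 0.121]] zmax 0.178 minx z>.12 [0.617 0.619]
side -0.1 1305 [[0.6, -0.08, 0.126], [0.602, -0.082, 0.132], [0.603, -0.082, 0.128]] zmax 0.176 minx z>.12 [0.6   0.629]
side -0.06 1323 [[0.6, -0.068, 0.136], [0.6, -0.073, 0.133], [0.6, -0.074, 0.131]] zmax 0.176 minx z>.12 [0.6   0.607]
side -0.02 1204 [[0.623, -0.001, 0.116], [0.623, -0.009, 0.139], [0.624, -0.003, 0.111]] zmax 0.176 minx z>.12 [0.623 0.625]
side 0.02 1134 [[0.594, 0.038, 0.126], [0.597, 0.039, 0.129], [0.599, 0.039, 0.133]] zmax 0.176 minx z>.12 [0.594 0.622]
side 0.06 1104 [[0.592, 0.049, 0.127], [0.594, 0.051, 0.137], [0.594, 0.054, 0.138]] zmax 0.175 minx z>.12 [0.592 0.6  ]
side 0.1 894 [[0.617, 0.117, 0.126], [0.617, 0.117, 0.159], [0.617, 0.109, 0.118]] zmax 0.177 minx z>.12 [0.617 0.618]
side 0.14 695 [[0.617, 0.127, 0.139], [0.617, 0.121, 0.096], [0.617, 0.12, 0.093]] zmax 0.176 minx z>.12 [0.617 0.625]
```

carry_out --slide '[[-0.027,-0.031,0],[-0.027,-0.031,0],[-0.027,-0.031,0],[-0.027,-0.031,0],[-0.027,-0.031,0]]' --delta_rot '[[0,0,0],[0,0,0],[0,0,0],[0,0,0],[0,0,0]]' --claw '[0.045,0.045,0.045,0.045,0.045]'

```text
t: 1.88
position: [0.3525, 0.1433, 0.2292]
orientation: [[-0.932, 0.363, 0.006], [0.363, 0.932, 0.007], [-0.003, 0.009, -1.0]]
wrist_force: [1.4, -0.4, -1.1]
gripper_width: 0.045
```

carry_out --slide '[[-0.027,-0.031,0],[-0.027,-0.031,0],[-0.027,-0.031,0],[-0.027,-0.031,0],[-0.027,-0.031,0]]' --delta_rot '[[0,0,0],[0,0,0],[0,0,0],[0,0,0],[0,0,0]]' --claw '[0.045,0.045,0.045,0.045,0.045]'

```text
t: 2.3
position: [0.4208, -0.0539, 0.2304]
orientation: [[-0.931, 0.364, 0.013], [0.364, 0.931, 0.008], [-0.009, 0.012, -1.0]]
wrist_force: [0.6, 0.3, 0.0]
gripper_width: 0.0451
```

carry_out --slide '[[-0.027,-0.031,0],[-0.027,-0.031,0],[-0.027,-0.031,0],[0,0,0],[0,0,0]]' --delta_rot '[[0,0,0],[0,0,0.12],[0,0,0.12],[0,0,0.12],[0,0,0.12]]' --claw '[0.045,0.045,0.045,0.045,0.045]'

```text
t: 2.72
position: [0.4598, -0.1835, 0.2305]
orientation: [[-0.64, 0.768, 0.018], [0.768, 0.64, 0.002], [-0.01, 0.015, -1.0]]
wrist_force: [-0.8, 0.9, -0.5]
gripper_width: 0.0451
```

Run:
```python
from fit import *
n="wrist"
cc=cal(n); im,d=robot.snapshot(n); cv2.imwrite(f"pics/w1.png",im); np.savez("w1.npz",im=im,d=d,R=cc[1],o=cc[2],K=cc[0])
analyse(n,im,d,cc)
# predicted overlay
c=np.array([.518,-.276]);y=.14
R=np.array([[np.cos(y),-np.sin(y)],[np.sin(y),np.cos(y)]])
pts=[(60,50,48),(-60,50,48),(-60,-50,48),(60,-50,48),(75,90,12),(-75,90,12),(-75,-90,12),(75,-90,12),(62,52,88),(-12,-74,86)]
W=np.array([[*(R@np.array(p[:2])/1000+c),p[2]/1000] for p in pts]); 
for u in proj(W,cc): cv2.circle(im,(int(round(u[0])),int(round(u[1]))),2,(0,255,0),-1)
cv2.imwrite("pics/w1o.png",cv2.resize(im,None,fx=1.5,fy=1.5))
```

```text
wrist knob 169 mean [ 0.4888 -0.2623  0.0992] min [ 0.4841 -0.268   0.0771] max [ 0.4957 -0.2576  0.105 ]
   top 124 [ 0.4901 -0.2628  0.1036]
wrist flange rect 3324 ((519.5636596679688, -269.06280517578125), (127.53841400146484, 140.63778686523438), 3.613208055496216)
wrist plate rect 3581 ((570.2680053710938, -285.8020935058594), (251.96910095214844, 231.46942138671875), 12.31311321258545)
```

View pics/w1o.png

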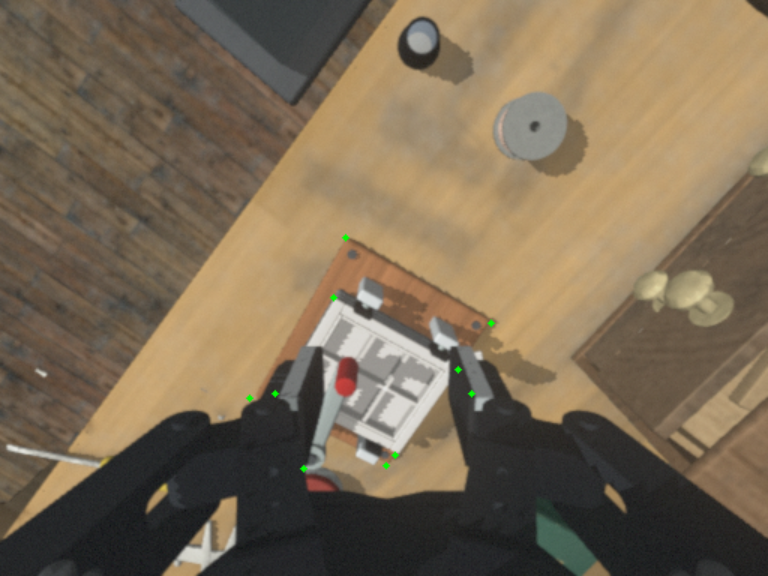

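```bash
cat > go.py <<'E'
from h import *
from scipy.spatial.transform import Rotation as Ro
def Rdown(yaw_y):  # tool y at yaw, z down
    y=np.array([np.cos(yaw_y),np.sin(yaw_y),0]); z=np.array([0,0,-1.]); return np.stack([np.cross(y,z),y,z],1)
def go(p,R,n,g,s0=None):
    s=robot.state() if s0 is None else s0; p0=np.array(s["position"]);R0=np.array(s["orientation"])
    w=Ro.from_matrix(R0.T@R).as_rotvec(); S=[];D=[]
    Rc=R0; dp=(np.array(p)-p0)/n
    for i in range(n):
        S.append((Rc.T@dp).round(4).tolist()); D.append((w/n).round(3).tolist()); Rc=Rc@Ro.from_rotvec(w/n).as_matrix()
    print("n",n,"dp",dp.round(4),"w",(w/n).round(3)); 
    for i in range(0,n,5): print("slide",S[i:i+5],"\nrot",D[i:i+5],"claw",[g]*len(S[i:i+5]))
    return dict(position=p,orientation=R)
E
python3 - <<'E'
from go import *
s=go([.490,-.264,.160],Rdown(.30),5,.045)
go([.490,-.264,.079],Rdown(.30),3,.045,s)
E
```

```text
n 5 dp [ 0.006  -0.016  -0.0141] w [0.003 0.002 0.078]
slide [[-0.0159, -0.0058, 0.0142], [-0.0164, -0.0045, 0.0142], [-0.0167, -0.0032, 0.0142], [-0.0169, -0.0018, 0.0142], [-0.017, -0.0004, 0.0141]] 
rot [[0.003, 0.002, 0.078], [0.003, 0.002, 0.078], [0.003, 0.002, 0.078], [0.003, 0.002, 0.078], [0.003, 0.002, 0.078]] claw [0.045, 0.045, 0.045, 0.045, 0.045]
n 3 dp [ 0.     0.    -0.027] w [0. 0. 0.]
slide [[0.0, 0.0, 0.027], [0.0, 0.0, 0.027], [0.0, 0.0, 0.027]] 
rot [[0.0, 0.0, 0.0], [0.0, 0.0, 0.0], [0.0, 0.0, 0.0]] claw [0.045, 0.045, 0.045]
```

carry_out --slide '[[-0.016,-0.006,0.014],[-0.0164,-0.0045,0.014],[-0.0167,-0.003,0.014],[-0.017,-0.002,0.014],[-0.017,0,0.014]]' --delta_rot '[[0.003,0.002,0.078],[0.003,0.002,0.078],[0.003,0.002,0.078],[0.003,0.002,0.078],[0.003,0.002,0.078]]' --claw '[0.045,0.045,0.045,0.045,0.045]'

```text
t: 3.18
position: [0.4922, -0.2643, 0.1632]
orientation: [[-0.296, 0.955, 0.008], [0.955, 0.296, -0.0], [-0.002, 0.008, -1.0]]
wrist_force: [0.3, 0.0, 0.7]
gripper_width: 0.0449
```

Run:
```python
from fit import *
n="wrist"
cc=cal(n); im,d=robot.snapshot(n); cv2.imwrite(f"pics/w2.png",im)
analyse(n,im,d,cc)
from go import *
go([.490,-.264,.079],Rdown(.30),4,.045)
```

```text
wrist tab 736 mean [ 0.5696 -0.2129  0.0786] min [ 0.5631 -0.2226  0.0562] max [ 0.5783 -0.2033  0.0888]
   top 365 [ 0.5706 -0.2136  0.0879]
wrist knob 254 mean [ 0.4909 -0.2631  0.1036] min [ 0.4848 -0.269   0.1011] max [ 0.4971 -0.2577  0.105 ]
   top 250 [ 0.491  -0.2632  0.1038]
wrist flange rect 6725 ((528.4432983398438, -278.1651611328125), (135.1358184814453, 149.12855529785156), 8.851553916931152)
wrist plate rect 6328 ((569.25390625, -281.9371643066406), (245.4659881591797, 260.13055419921875), 9.885420799255371)
n 4 dp [-0.0007  0.0007 -0.0203] w [ 0.001  0.001 -0.001]
slide [[0.001, -0.0006, 0.0203], [0.0009, -0.0005, 0.0203], [0.0009, -0.0005, 0.0203], [0.0009, -0.0005, 0.0203]] 
rot [[0.001, 0.001, -0.001], [0.001, 0.001, -0.001], [0.001, 0.001, -0.001], [0.001, 0.001, -0.001]] claw [0.045, 0.045, 0.045, 0.045]
```

View pics/w2.png

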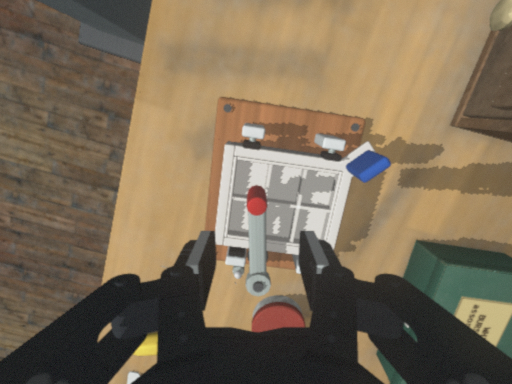

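carry_out --slide '[[0.001,-0.0008,0.021],[0.0005,-0.0005,0.021],[0.0005,-0.0005,0.021],[0.0005,-0.0005,0.021]]' --delta_rot '[[0.001,0.001,-0.001],[0.001,0.001,-0.001],[0.001,0.001,-0.001],[0.001,0.001,-0.001]]' --claw '[0.045,0.045,0.045,0.045]'

```text
t: 3.57
position: [0.4943, -0.2674, 0.0773]
orientation: [[-0.307, 0.952, 0.009], [0.952, 0.307, -0.004], [-0.006, 0.008, -1.0]]
wrist_force: [0.6, -0.2, 0.5]
gripper_width: 0.0449
```

```bash
cat > arc.py <<'E'
from go import *
import sys
H=np.array([.5165,-.351]); 
def arc(phis,lag=1.0,z=.079,g=.045,r=.090,yawmax=1.75):
    s=robot.state(); c={"position":s["position"],"orientation":s["orientation"]}
    S=[];D=[]
    for ph in phis:
        p=np.array([H[0]-r*np.sin(ph),H[1]+r*np.cos(ph),z]); R=Rdown(min(ph,yawmax))
        R0=np.array(c["orientation"]); S.append((R0.T@(p-np.array(c["position"]))).round(4).tolist()); D.append(Ro.from_matrix(R0.T@R).as_rotvec().round(3).tolist()); c={"position":p,"orientation":R}
    print("pos",s["position"],"q6",s["q"][5],"slide",S,"\nrot",D)
E
python3 -c "
from arc import *
arc(np.linspace(.296,1.5,11)[1:6]);print(np.linspace(.296,1.5,11))"
```

```text
pos [ 0.49425416 -0.26740511  0.07734703] q6 -0.9352056858891695 slide [[0.0031, -0.0139, -0.0018], [-0.0007, -0.0108, 0.0], [-0.0007, -0.0108, 0.0], [-0.0007, -0.0108, 0.0], [-0.0007, -0.0108, 0.0]] 
rot [[0.007, 0.007, -0.104], [0.0, 0.0, -0.12], [0.0, 0.0, -0.12], [0.0, 0.0, -0.12], [0.0, 0.0, -0.12]]
[0.296  0.4164 0.5368 0.6572 0.7776 0.898  1.0184 1.1388 1.2592 1.3796
 1.5   ]
```

carry_out --slide '[[0.003,-0.014,-0.002],[-0.0007,-0.0108,0],[-0.0007,-0.0108,0],[-0.0007,-0.0108,0],[-0.0007,-0.0108,0]]' --delta_rot '[[0.007,0.007,-0.1],[0,0,-0.12],[0,0,-0.12],[0,0,-0.12],[0,0,-0.12]]' --claw '[0.045,0.045,0.045,0.045,0.045]'

```text
t: 3.98
position: [0.4443, -0.289, 0.0745]
orientation: [[-0.797, 0.604, -0.006], [0.604, 0.797, 0.009], [0.01, 0.004, -1.0]]
wrist_force: [0.2, 0.2, -0.0]
gripper_width: 0.0448
```

```bash
python3 -c "
from arc import *
arc([1.02,1.14,1.26,1.38,1.5],yawmax=1.6)"
```

```text
pos [ 0.44428039 -0.28899762  0.07447359] q6 -1.6342273327084005 slide [[-0.0054, -0.0146, -0.0046], [-0.0006, -0.0108, 0.0], [-0.0006, -0.0108, 0.0], [-0.0006, -0.0108, 0.0], [-0.0006, -0.0108, 0.0]] 
rot [[0.004, -0.01, -0.098], [0.0, 0.0, -0.12], [0.0, 0.0, -0.12], [0.0, 0.0, -0.12], [0.0, 0.0, -0.12]]
```

carry_out --slide '[[-0.0055,-0.0146,-0.006],[-0.0006,-0.011,-0.001],[-0.0006,-0.011,0],[-0.0006,-0.011,0],[-0.0006,-0.011,0]]' --delta_rot '[[0.004,-0.01,-0.098],[0,0,-0.12],[0,0,-0.12],[0,0,-0.12],[0,0,-0.12]]' --claw '[0.045,0.045,0.045,0.045,0.045]'

```text
t: 4.4
position: [0.4253, -0.3417, 0.0828]
orientation: [[-0.999, 0.041, -0.0], [0.041, 0.999, 0.004], [0.0, 0.004, -1.0]]
wrist_force: [0.5, 0.4, 0.2]
gripper_width: 0.045
```

```bash
python3 -c "
from arc import *
arc([1.62,1.74,1.86,1.98,2.10],yawmax=1.6)
im,d=robot.snapshot('side');cv2.imwrite('pics/d3.png',cv2.resize(im[190:340,170:370],None,fx=4,fy=4))
"
```

```text
pos [ 0.42527359 -0.34174664  0.08276813] q6 -2.3382245943545152 slide [[-0.0019, -0.0136, 0.0037], [-0.0009, -0.0108, 0.0], [-0.0021, -0.0106, 0.0], [-0.0034, -0.0102, 0.0], [-0.0046, -0.0098, 0.0]] 
rot [[0.004, -0.0, -0.07], [0.0, 0.0, 0.0], [0.0, 0.0, 0.0], [0.0, 0.0, 0.0], [0.0, 0.0, 0.0]]
```

View pics/d3.png

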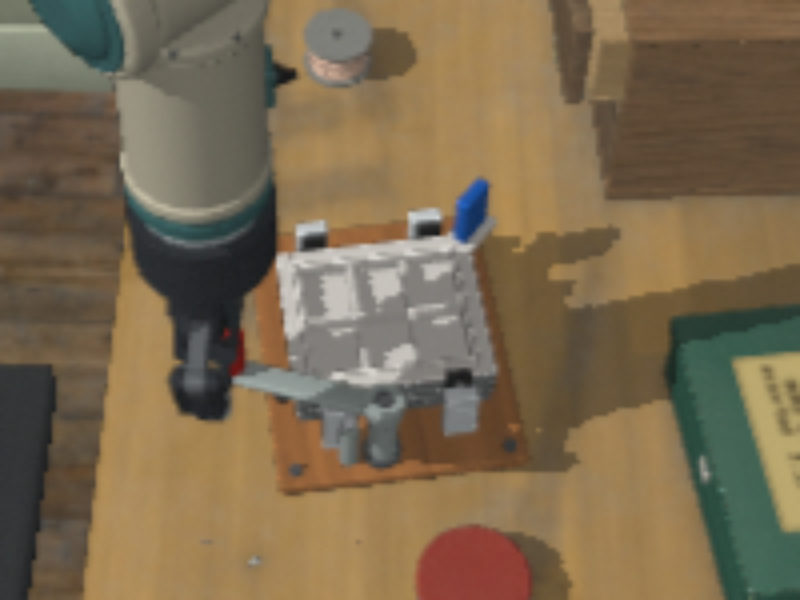

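carry_out --slide '[[-0.002,-0.0136,0.003],[-0.001,-0.011,0],[-0.002,-0.0108,0],[-0.0034,-0.0104,0],[-0.0046,-0.01,0]]' --delta_rot '[[0.004,0,-0.07],[0,0,0],[0,0,0],[0,0,0],[0,0,0]]' --claw '[0.045,0.045,0.045,0.045,0.045]'

```text
t: 4.87
position: [0.4379, -0.3957, 0.08]
orientation: [[-0.999, -0.032, -0.004], [-0.032, 0.999, 0.006], [0.004, 0.006, -1.0]]
wrist_force: [0.3, 0.3, -0.2]
gripper_width: 0.0449
```

```bash
python3 -c "
from fit import *
from arc import *
arc([2.1,2.15],yawmax=1.6)
n='side';cc=cal(n);im,d=robot.snapshot('side');cv2.imwrite('pics/d4.png',cv2.resize(im[190:340,170:370],None,fx=4,fy=4))
n='wrist';cc=cal(n);im,d=robot.snapshot(n);cv2.imwrite('pics/w4.png',im);analyse(n,im,d,cc)
"
```

```text
pos [ 0.43787863 -0.39572983  0.08000635] q6 -2.456494458678007 slide [[-0.0009, -0.0007, 0.001], [-0.0023, -0.0039, 0.0]] 
rot [[0.006, -0.004, 0.003], [0.0, 0.0, 0.0]]
wrist knob 1357 mean [ 0.4349 -0.3895  0.0961] min [ 0.4308 -0.3957  0.0744] max [ 0.4434 -0.3831  0.1047]
   top 779 [ 0.4368 -0.3891  0.1032]
wrist flange rect 6467 ((513.6868286132812, -266.0969543457031), (115.08872985839844, 115.62989044189453), 10.640740394592285)
wrist plate rect 5653 ((493.9871520996094, -300.3331604003906), (120.71907806396484, 240.04534912109375), 0.6380667686462402)
```

View pics/d4.png

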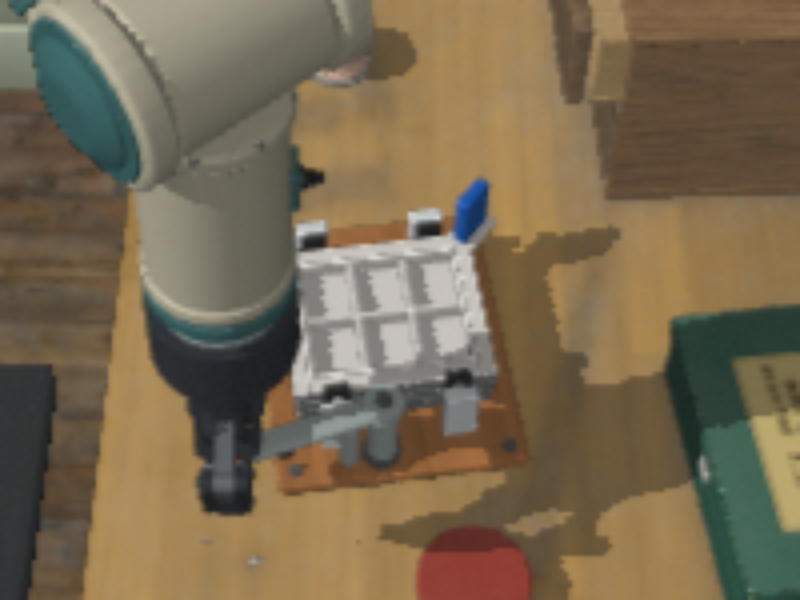

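View pics/w4.png

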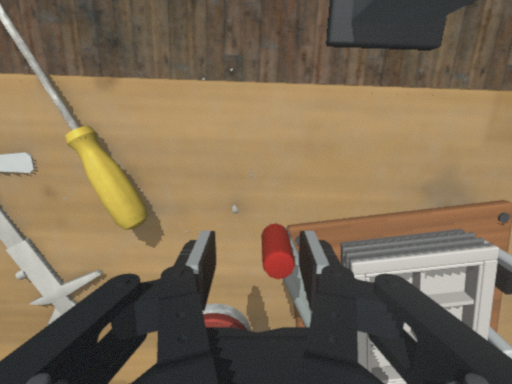

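carry_out --slide '[[0,0,-0.04],[0,0,-0.04]]' --delta_rot '[[0.003,0,0],[0.003,0,0]]' --claw '[0.06,0.07]'

```text
t: 5.13
position: [0.4365, -0.3946, 0.1532]
orientation: [[-0.999, -0.03, -0.014], [-0.03, 0.999, 0.011], [0.013, 0.011, -1.0]]
wrist_force: [1.0, -0.7, 0.4]
gripper_width: 0.0675
```

```bash
python3 -c "
from go import *
go([.572,-.215,.17],Rdown(-.645),20,.07)
"
```

```text
n 20 dp [0.0068 0.009  0.0008] w [-0.    -0.001  0.112]
slide [[-0.007, 0.0088, -0.0008], [-0.006, 0.0095, -0.0008], [-0.0049, 0.0101, -0.0008], [-0.0037, 0.0106, -0.0008], [-0.0025, 0.011, -0.0008]] 
rot [[-0.0, -0.001, 0.112], [-0.0, -0.001, 0.112], [-0.0, -0.001, 0.112], [-0.0, -0.001, 0.112], [-0.0, -0.001, 0.112]] claw [0.07, 0.07, 0.07, 0.07, 0.07]
slide [[-0.0013, 0.0112, -0.0008], [-0.0, 0.0113, -0.0008], [0.0012, 0.0112, -0.0008], [0.0025, 0.011, -0.0008], [0.0037, 0.0106, -0.0008]] 
rot [[-0.0, -0.001, 0.112], [-0.0, -0.001, 0.112], [-0.0, -0.001, 0.112], [-0.0, -0.001, 0.112], [-0.0, -0.001, 0.112]] claw [0.07, 0.07, 0.07, 0.07, 0.07]
slide [[0.0049, 0.0101, -0.0008], [0.006, 0.0095, -0.0008], [0.007, 0.0088, -0.0008], [0.0079, 0.008, -0.0008], [0.0088, 0.007, -0.0008]] 
rot [[-0.0, -0.001, 0.112], [-0.0, -0.001, 0.112], [-0.0, -0.001, 0.112], [-0.0, -0.001, 0.112], [-0.0, -0.001, 0.112]] claw [0.07, 0.07, 0.07, 0.07, 0.07]
slide [[0.0095, 0.006, -0.0008], [0.0101, 0.0049, -0.0008], [0.0106, 0.0037, -0.0008], [0.011, 0.0025, -0.0008], [0.0112, 0.0013, -0.0008]] 
rot [[-0.0, -0.001, 0.112], [-0.0, -0.001, 0.112], [-0.0, -0.001, 0.112], [-0.0, -0.001, 0.112], [-0.0, -0.001, 0.112]] claw [0.07, 0.07, 0.07, 0.07, 0.07]
```

carry_out --slide '[[-0.007,0.009,-0.002],[-0.006,0.0095,-0.001],[-0.005,0.01,-0.001],[-0.004,0.0105,-0.001],[-0.0025,0.011,-0.001]]' --delta_rot '[[0,0,0.112],[0,0,0.112],[0,0,0.112],[0,0,0.112],[0,0,0.112]]' --claw '[0.07,0.07,0.07,0.07,0.07]'

```text
t: 5.55
position: [0.4773, -0.3555, 0.1709]
orientation: [[-0.847, 0.531, 0.002], [0.531, 0.847, -0.007], [-0.005, -0.004, -1.0]]
wrist_force: [-0.5, 0.3, -0.0]
gripper_width: 0.0701
```

carry_out --slide '[[-0.001,0.011,-0.001],[0,0.011,-0.001],[0.001,0.011,-0.001],[0.0025,0.011,-0.001],[0.0037,0.0106,-0.001]]' --delta_rot '[[0,0,0.112],[0,0,0.112],[0,0,0.112],[0,0,0.112],[0,0,0.112]]' --claw '[0.07,0.07,0.07,0.07,0.07]'

```text
t: 5.97
position: [0.5163, -0.3099, 0.1776]
orientation: [[-0.407, 0.913, 0.007], [0.913, 0.407, -0.009], [-0.011, 0.002, -1.0]]
wrist_force: [-0.2, -0.0, -0.7]
gripper_width: 0.0699
```

carry_out --slide '[[0.005,0.01,-0.001],[0.006,0.0095,-0.001],[0.007,0.009,-0.001],[0.008,0.008,-0.001],[0.009,0.007,-0.001]]' --delta_rot '[[0,0,0.112],[0,0,0.112],[0,0,0.112],[0,0,0.112],[0,0,0.112]]' --claw '[0.07,0.07,0.07,0.07,0.07]'

```text
t: 6.38
position: [0.5569, -0.2639, 0.1838]
orientation: [[0.171, 0.985, 0.01], [0.985, -0.171, -0.01], [-0.008, 0.012, -1.0]]
wrist_force: [0.7, -0.5, 0.7]
gripper_width: 0.0699
```

```bash
python3 -c "
from go import *
go([.572,-.215,.17],Rdown(-.645),5,.07)
"
```

```text
n 5 dp [ 0.003   0.0098 -0.0028] w [0.003 0.001 0.095]
slide [[0.0102, 0.0013, 0.0027], [0.0103, 0.0003, 0.0027], [0.0102, -0.0007, 0.0027], [0.0101, -0.0016, 0.0027], [0.0099, -0.0026, 0.0027]] 
rot [[0.003, 0.001, 0.095], [0.003, 0.001, 0.095], [0.003, 0.001, 0.095], [0.003, 0.001, 0.095], [0.003, 0.001, 0.095]] claw [0.07, 0.07, 0.07, 0.07, 0.07]
```

carry_out --slide '[[0.0102,0.001,0.003],[0.0103,0,0.003],[0.0102,-0.001,0.003],[0.0101,-0.0016,0.003],[0.01,-0.0026,0.003]]' --delta_rot '[[0.003,0.001,0.095],[0.003,0.001,0.095],[0.003,0.001,0.095],[0.003,0.001,0.095],[0.003,0.001,0.095]]' --claw '[0.07,0.07,0.07,0.07,0.07]'

```text
t: 6.8
position: [0.5764, -0.212, 0.1701]
orientation: [[0.624, 0.782, 0.006], [0.782, -0.624, -0.002], [0.002, 0.006, -1.0]]
wrist_force: [0.2, 0.5, 0.2]
gripper_width: 0.0704
```

```bash
python3 -c "
from fit import *
from go import *
n='wrist';cc=cal(n);im,d=robot.snapshot(n);P=analyse(n,im,d,cc)
hsv=cv2.cvtColor(im,cv2.COLOR_BGR2HSV)
m=(hsv[...,0]>100)&(hsv[...,0]<130)&(hsv[...,1]>130)&(d>0)&(P[...,2]>.083)&(P[...,2]<.095)&(abs(P[...,0]-.57)<.04)&(abs(P[...,1]+.215)<.04)
print('toprect',m.sum(),cv2.minAreaRect((P[m][:,:2]*1000).astype(np.float32)))
x=P[m][:,:2];w,v=np.linalg.eigh(np.cov((x-x.mean(0)).T));print('long axis',np.degrees(np.arctan2(v[1,1],v[0,1])))
print(robot.state()['position'],robot.state()['q'].round(2))
cv2.imwrite('pics/w5.png',im)
"
```

```text
wrist tab 248 mean [ 0.5733 -0.2121  0.0892] min [ 0.5656 -0.2214  0.0867] max [ 0.581  -0.2034  0.0894]
   top 248 [ 0.5733 -0.2121  0.0892]
wrist flange rect 6666 ((530.295166015625, -276.49169921875), (140.71253967285156, 145.54031372070312), 9.459920883178711)
wrist plate rect 4472 ((565.046142578125, -264.0494689941406), (246.84722900390625, 180.7050323486328), 11.103336334228516)
toprect 246 ((573.1361694335938, -212.67205810546875), (22.8509578704834, 7.439816951751709), 51.43659591674805)
long axis 53.123526519596226
[ 0.57669473 -0.20976608  0.169451  ] [-0.46  0.37  1.52  0.    1.25  0.21]
```

View pics/w5.png

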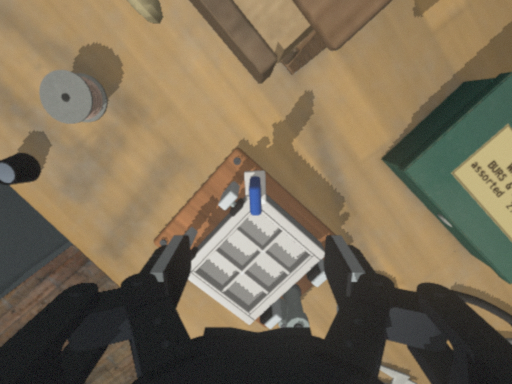

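```bash
python3 -c "
from go import *
go([.5728,-.2133,.085],Rdown(-.645),4,.05)
"
```

```text
n 4 dp [-0.001  -0.0009 -0.0211] w [ 0.001 -0.001 -0.008]
slide [[-0.0014, -0.0003, 0.0211], [-0.0014, -0.0003, 0.0211], [-0.0013, -0.0003, 0.0211], [-0.0013, -0.0003, 0.0211]] 
rot [[0.001, -0.001, -0.008], [0.001, -0.001, -0.008], [0.001, -0.001, -0.008], [0.001, -0.001, -0.008]] claw [0.05, 0.05, 0.05, 0.05]
```

carry_out --slide '[[-0.0014,-0.0003,0.021],[-0.0014,-0.0003,0.021],[-0.0013,-0.0003,0.021],[-0.0013,-0.0003,0.021],[0,0,0]]' --delta_rot '[[0.001,-0.001,-0.008],[0.001,-0.001,-0.008],[0.001,-0.001,-0.008],[0.001,-0.001,-0.008],[0,0,0]]' --claw '[0.05,0.05,0.05,0.05,0.05]'

```text
t: 7.27
position: [0.5765, -0.2134, 0.0859]
orientation: [[0.59, 0.808, 0.008], [0.808, -0.59, -0.004], [0.001, 0.009, -1.0]]
wrist_force: [-0.8, 0.2, -0.2]
gripper_width: 0.0502
```

```bash
python3 -c "
from fit import *
from go import *
n='wrist';cc=cal(n);im,d=robot.snapshot(n);P=analyse(n,im,d,cc)
cv2.imwrite('pics/w6.png',im)
print(robot.state()['position'])
go([.5728,-.2133,.061],Rdown(-.645),2,.05)
"
```

```text
wrist tab 615 mean [ 0.5737 -0.2123  0.0879] min [ 0.5659 -0.2219  0.0861] max [ 0.5814 -0.2031  0.089 ]
   top 615 [ 0.5737 -0.2123  0.0879]
wrist flange rect 4763 ((537.94482421875, -235.1006317138672), (110.5937271118164, 128.34622192382812), 53.98246383666992)
wrist plate rect 5742 ((584.5640869140625, -281.75445556640625), (243.45286560058594, 239.58779907226562), 14.74960708618164)
[ 0.57769244 -0.21384928  0.08781726]
n 2 dp [-0.0024  0.0003 -0.0134] w [ 0.006 -0.001  0.007]
slide [[-0.0012, -0.0023, 0.0134], [-0.0012, -0.0022, 0.0134]] 
rot [[0.006, -0.001, 0.007], [0.006, -0.001, 0.007]] claw [0.05, 0.05]
```

View pics/w6.png

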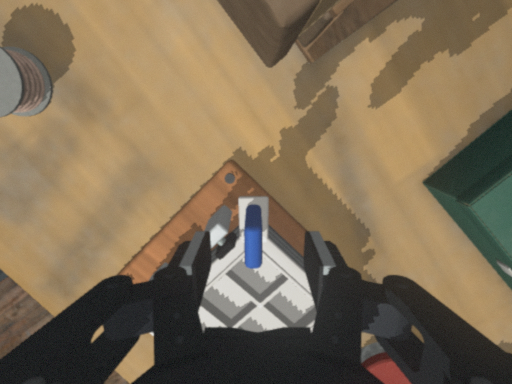

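carry_out --slide '[[-0.0005,-0.003,0.009],[-0.0005,-0.001,0.009],[0,0,0.007],[0,0,0]]' --delta_rot '[[0.006,-0.001,0],[0.003,-0.001,0],[0,0,0],[0,0,0]]' --claw '[0.05,0.05,0.05,0.05]'

```text
t: 7.65
position: [0.5767, -0.214, 0.065]
orientation: [[0.589, 0.808, 0.009], [0.808, -0.589, -0.005], [0.001, 0.01, -1.0]]
wrist_force: [-0.4, 0.0, -0.3]
gripper_width: 0.0503
```

```bash
python3 -c "
from fit import *
from go import *
n='wrist';cc=cal(n);im,d=robot.snapshot(n);P=analyse(n,im,d,cc)
cv2.imwrite('pics/w7.png',im)
print(robot.state()['position'])
go([.5735,-.2125,.061],Rdown(-.645),1,.05)
"
```

```text
wrist tab 797 mean [ 0.5739 -0.2122  0.0878] min [ 0.5657 -0.222   0.0862] max [ 0.5815 -0.2027  0.089 ]
   top 797 [ 0.5739 -0.2122  0.0878]
wrist flange rect 4912 ((519.7410888671875, -232.89761352539062), (94.04955291748047, 129.90863037109375), 80.20536041259766)
wrist plate rect 5986 ((591.6907348632812, -282.3138122558594), (218.89675903320312, 240.7896728515625), 14.818674087524414)
[ 0.57716376 -0.21421159  0.06569081]
n 1 dp [-0.0037  0.0017 -0.0047] w [ 0.011 -0.001  0.015]
slide [[-0.0008, -0.004, 0.0046]] 
rot [[0.011, -0.001, 0.015]] claw [0.05]
```

View pics/w7.png

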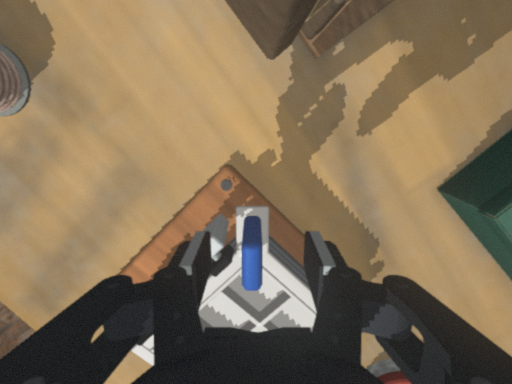

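carry_out --slide '[[-0.001,-0.004,0.0045],[0,-0.002,0.001],[0,-0.001,0]]' --delta_rot '[[0.008,0,0.01],[0.003,0,0],[0,0,0]]' --claw '[0.05,0.05,0.05]'

```text
t: 7.95
position: [0.5717, -0.2112, 0.061]
orientation: [[0.598, 0.802, 0.003], [0.802, -0.598, 0.0], [0.002, 0.002, -1.0]]
wrist_force: [0.4, -0.6, 0.0]
gripper_width: 0.0497
```

carry_out --slide '[[0.0003,0.002,0],[0,0,0],[0,0,0],[0,0,0],[0,0,0]]' --delta_rot '[[0,0,0],[0,0,0],[0,0,0],[0,0,0],[0,0,0]]' --claw '[0.03,0.02,0.0,0.0,0.0]'

```text
t: 8.37
position: [0.5741, -0.2125, 0.0619]
orientation: [[0.596, 0.803, 0.004], [0.803, -0.596, -0.001], [0.002, 0.004, -1.0]]
wrist_force: [0.6, 0.4, -2.0]
gripper_width: 0.0089
```

carry_out --slide '[[0,0,0],[0,0,0],[0,0,0]]' --delta_rot '[[0,0,0],[0,0,0],[0,0,0]]' --claw '[0,0,0]'

```text
t: 8.62
position: [0.5741, -0.2124, 0.0619]
orientation: [[0.595, 0.804, 0.004], [0.804, -0.595, -0.001], [0.001, 0.004, -1.0]]
wrist_force: [1.6, 0.3, -1.0]
gripper_width: 0.0088
```

```bash
python3 -c "
from fit import *
s=robot.state();print(s['torque'],s['q'].round(2))
n='side';im,d=robot.snapshot(n);cv2.imwrite('pics/d8.png',cv2.resize(im[190:340,170:370],None,fx=4,fy=4))
n='wrist';im,d=robot.snapshot(n);cv2.imwrite('pics/w8.png',im)"
```

```text
[0.12969574 0.05695638 0.34360314] [-0.47  0.46  1.66  0.    1.01  0.17]
```

View pics/d8.png

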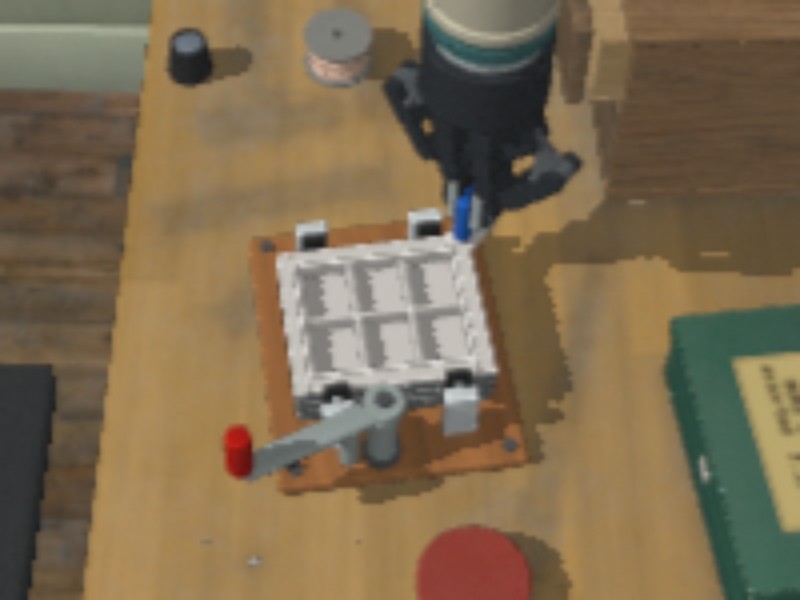

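View pics/w8.png

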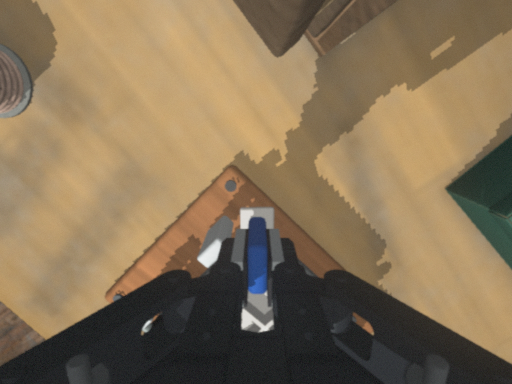

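```bash
cat > peel.py <<'E'
from go import *
def peel(far,a,ths):
    s=robot.state(); p=np.array(s["position"]);R=np.array(s["orientation"])
    print("tab",p.round(4),"z",R[:,2].round(3),"w",s["wrist_force"].round(1))
    for th in ths:
        Q=Ro.from_rotvec(a*th).as_matrix(); p2=far+Q@(p-far); R2=Q@R
        print((R.T@(p2-p)).round(4).tolist(),Ro.from_matrix(R.T@R2).as_rotvec().round(3).tolist()); p,R=p2,R2
y=.14;C=np.cos(y);S=np.sin(y);RR=np.array([[C,-S],[S,C]])
d=RR@np.array([122,102])/1000; far=np.array([*(np.array([.574,-.2124])-d),.044])
u=d/np.linalg.norm(d); a=np.array([u[1],-u[0],0])
E
python3 -c "
from peel import *
print(far); peel(far,a,[.03]*5)"
```

```text
[ 0.46742705 -0.33042629  0.044     ]
tab [ 0.5741 -0.2124  0.0619] z [ 0.004 -0.001 -1.   ] w [ 0.8 -0.8  0.3]
[-0.0006, -0.0, -0.0048] [-0.003, 0.03, 0.0]
[-0.0006, -0.0, -0.0048] [-0.003, 0.03, 0.0]
[-0.0006, -0.0, -0.0048] [-0.003, 0.03, 0.0]
[-0.0006, -0.0, -0.0048] [-0.003, 0.03, 0.0]
[-0.0006, -0.0, -0.0048] [-0.003, 0.03, 0.0]
```

carry_out --slide '[[-0.0006,0,-0.005],[-0.0006,0,-0.005],[-0.0006,0,-0.005]]' --delta_rot '[[-0.003,0.03,0],[-0.003,0.03,0],[-0.003,0.03,0]]' --claw '[0,0,0]'

```text
t: 8.97
position: [0.5729, -0.2132, 0.0736]
orientation: [[0.589, 0.806, 0.064], [0.803, -0.592, 0.067], [0.092, 0.011, -0.996]]
wrist_force: [2.6, 0.3, -5.4]
gripper_width: 0.0089
```

carry_out --slide '[[-0.0006,0,-0.006],[-0.0006,0,-0.006],[-0.0006,0,-0.006]]' --delta_rot '[[-0.003,0.025,0],[-0.003,0.025,0],[0,0.02,0]]' --claw '[0,0,0]'

```text
t: 9.22
position: [0.5691, -0.215, 0.0886]
orientation: [[0.582, 0.806, 0.108], [0.796, -0.592, 0.125], [0.165, 0.013, -0.986]]
wrist_force: [2.4, -1.3, -8.2]
gripper_width: 0.0091
```

```bash
python3 -c "
from fit import *
n='side';im,d=robot.snapshot(n);cv2.imwrite('pics/d9.png',cv2.resize(im[190:340,170:370],None,fx=4,fy=4))"
```

```text
(no output)
```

View pics/d9.png

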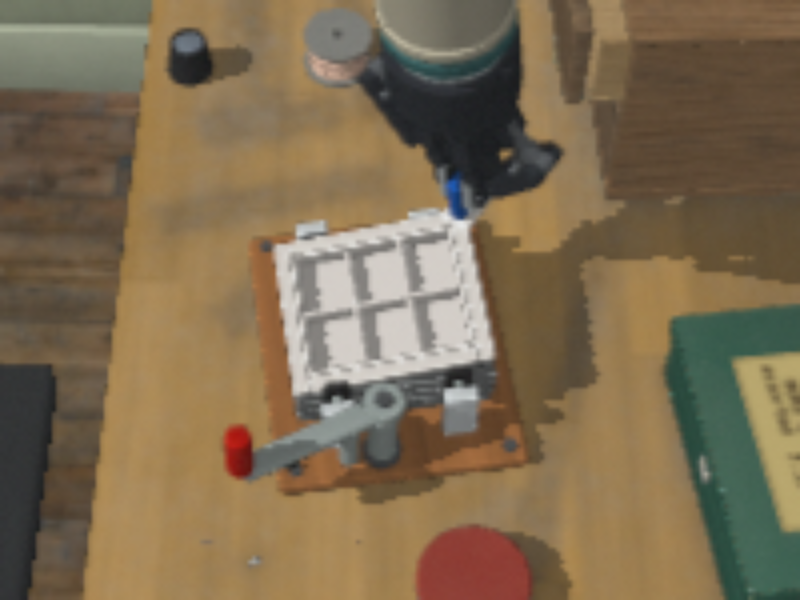

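carry_out --slide '[[0.0016,0,-0.01],[0.0016,0,-0.01],[0.0016,0,-0.01]]' --delta_rot '[[0,0,0],[0,0,0],[0,0,0]]' --claw '[0,0,0]'

```text
t: 9.52
position: [0.5663, -0.2152, 0.1198]
orientation: [[0.587, 0.803, 0.104], [0.793, -0.596, 0.127], [0.164, 0.007, -0.986]]
wrist_force: [-0.7, 0.9, -0.1]
gripper_width: 0.0089
```

carry_out --slide '[[0.002,0,-0.015],[0.002,0,-0.015],[0.002,0,-0.015]]' --delta_rot '[[0,0,0],[0,0,0],[0,0,0]]' --claw '[0,0,0]'

```text
t: 9.77
position: [0.565, -0.2152, 0.1689]
orientation: [[0.587, 0.803, 0.102], [0.793, -0.596, 0.127], [0.163, 0.006, -0.987]]
wrist_force: [0.9, 0.7, -1.6]
gripper_width: 0.0088
```

```bash
python3 -c "
from fit import *
n='side';im,d=robot.snapshot(n);cv2.imwrite('pics/d10.png',cv2.resize(im[170:320,170:370],None,fx=4,fy=4))
s=robot.state();print(s['torque'],s['q'].round(2))
from go import *
s=go([.565,-.212,.24],Rdown(-.645),5,0)"
```

```text
[-0.05299731 -0.03864677 -0.00182759] [-0.58  0.34  1.58  0.17  1.21 -0.  ]
n 5 dp [-0.0004  0.0009  0.0134] w [ 0.003 -0.033  0.001]
slide [[0.0026, -0.0006, -0.0132], [0.0022, -0.0007, -0.0133], [0.0018, -0.0007, -0.0133], [0.0013, -0.0008, -0.0134], [0.0009, -0.0008, -0.0134]] 
rot [[0.003, -0.033, 0.001], [0.003, -0.033, 0.001], [0.003, -0.033, 0.001], [0.003, -0.033, 0.001], [0.003, -0.033, 0.001]] claw [0, 0, 0, 0, 0]
```

View pics/d10.png

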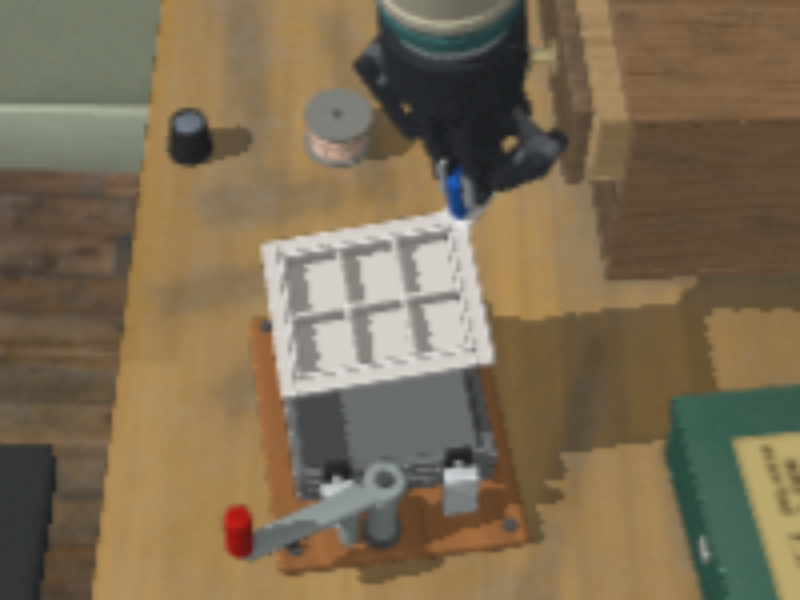

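carry_out --slide '[[0.0026,-0.0006,-0.015],[0.0022,-0.0007,-0.015],[0.0018,-0.0007,-0.015],[0.0013,-0.0008,-0.015],[0.0009,-0.0008,-0.015]]' --delta_rot '[[0.003,-0.033,0],[0.003,-0.033,0],[0.003,-0.033,0],[0.003,-0.033,0],[0,-0.033,0]]' --claw '[0,0,0,0,0]'

```text
t: 10.23
position: [0.5628, -0.2127, 0.2531]
orientation: [[0.599, 0.801, -0.004], [0.801, -0.599, -0.009], [-0.01, 0.002, -1.0]]
wrist_force: [0.2, -0.4, -0.3]
gripper_width: 0.0091
```

```bash
python3 -c "
from go import *
go([.597,.25,.25],Rdown(-.78),15,0)"
```

```text
n 15 dp [ 0.0023  0.0308 -0.0002] w [0.    0.001 0.009]
slide [[0.0261, -0.0166, -0.0001], [0.0259, -0.0169, -0.0001], [0.0258, -0.0171, -0.0], [0.0256, -0.0174, -0.0], [0.0254, -0.0176, 0.0]] 
rot [[0.0, 0.001, 0.009], [0.0, 0.001, 0.009], [0.0, 0.001, 0.009], [0.0, 0.001, 0.009], [0.0, 0.001, 0.009]] claw [0, 0, 0, 0, 0]
slide [[0.0253, -0.0178, 0.0], [0.0251, -0.0181, 0.0], [0.0249, -0.0183, 0.0001], [0.0248, -0.0185, 0.0001], [0.0246, -0.0187, 0.0001]] 
rot [[0.0, 0.001, 0.009], [0.0, 0.001, 0.009], [0.0, 0.001, 0.009], [0.0, 0.001, 0.009], [0.0, 0.001, 0.009]] claw [0, 0, 0, 0, 0]
slide [[0.0244, -0.019, 0.0001], [0.0243, -0.0192, 0.0001], [0.0241, -0.0194, 0.0002], [0.0239, -0.0196, 0.0002], [0.0237, -0.0199, 0.0002]] 
rot [[0.0, 0.001, 0.009], [0.0, 0.001, 0.009], [0.0, 0.001, 0.009], [0.0, 0.001, 0.009], [0.0, 0.001, 0.009]] claw [0, 0, 0, 0, 0]
```

carry_out --slide '[[0.012,-0.008,0],[0.022,-0.014,0],[0.026,-0.017,0],[0.0257,-0.0172,0],[0.0255,-0.0175,0]]' --delta_rot '[[0,0.002,0.009],[0,0.002,0.009],[0,0.001,0.009],[0,0.001,0.009],[0,0.001,0.009]]' --claw '[0,0,0,0,0]'

```text
t: 10.65
position: [0.578, -0.0802, 0.2595]
orientation: [[0.641, 0.768, 0.014], [0.768, -0.641, -0.015], [-0.003, 0.021, -1.0]]
wrist_force: [0.9, 0.6, -0.8]
gripper_width: 0.0085
```

carry_out --slide '[[0.0253,-0.0178,0],[0.025,-0.018,0],[0.025,-0.0183,0],[0.0248,-0.0185,0],[0.0246,-0.0187,0]]' --delta_rot '[[0,0.001,0.009],[0,0.001,0.009],[0,0.001,0.009],[0,0.001,0.009],[0,0.001,0.009]]' --claw '[0,0,0,0,0]'

```text
t: 11.07
position: [0.5907, 0.0828, 0.2607]
orientation: [[0.677, 0.736, 0.023], [0.736, -0.677, -0.012], [0.007, 0.026, -1.0]]
wrist_force: [0.2, 0.1, -0.6]
gripper_width: 0.0088
```

```bash
python3 -c "
from fit import *
n='scene';cc=cal(n);im,d=robot.snapshot(n);cv2.imwrite('pics/s11.png',im)
n='wrist';cc=cal(n);im,d=robot.snapshot(n);cv2.imwrite('pics/w11.png',im)
r=robot.masks_of(n,'slab');P=world(n,d,cc)
for x in r:
  m=x['pixels']&(d>0);q=P[m]; print(x['confidence'],x['extent'],m.sum(),np.median(q,0).round(3) if len(q) else '', cv2.minAreaRect((q[:,:2]*1000).astype(np.float32)))
from go import *
go([.597,.25,.25],Rdown(-.78),5,0)"
```

```text
0.68 [103.8, 65.8, 229.0, 193.6] 11844 [0.54  0.202 0.026] ((537.1900024414062, 200.852783203125), (175.70054626464844, 139.69456481933594), 12.627005577087402)
n 5 dp [ 0.0013  0.0333 -0.0021] w [ 0.005 -0.001  0.008]
slide [[0.0254, -0.0215, 0.0017], [0.0253, -0.0217, 0.0018], [0.0251, -0.0219, 0.0019], [0.0249, -0.0221, 0.0019], [0.0247, -0.0223, 0.002]] 
rot [[0.005, -0.001, 0.008], [0.005, -0.001, 0.008], [0.005, -0.001, 0.008], [0.005, -0.001, 0.008], [0.005, -0.001, 0.008]] claw [0, 0, 0, 0, 0]
```

View pics/w11.png

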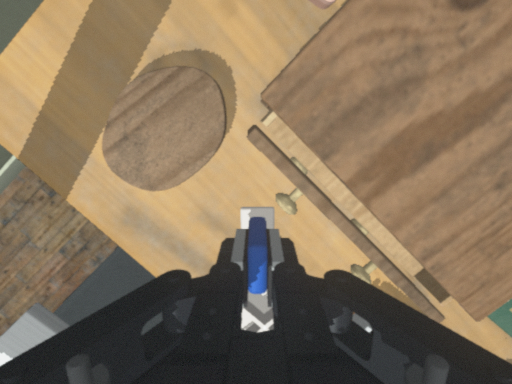

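View pics/s11.png

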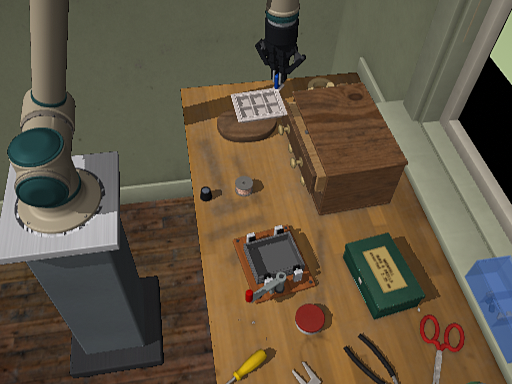

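carry_out --slide '[[0.0254,-0.0215,0.002],[0.0253,-0.0217,0.002],[0.025,-0.022,0.002],[0.022,-0.019,0.002],[0.012,-0.011,0.002]]' --delta_rot '[[0.005,-0.001,0.008],[0.005,-0.001,0.008],[0.005,-0.001,0.008],[0.005,-0.001,0.008],[0.005,-0.001,0.008]]' --claw '[0,0,0,0,0]'

```text
t: 11.63
position: [0.5985, 0.2252, 0.2511]
orientation: [[0.711, 0.703, 0.006], [0.703, -0.711, -0.006], [0.0, 0.008, -1.0]]
wrist_force: [0.2, -0.7, -1.4]
gripper_width: 0.0089
```

```bash
python3 -c "
from go import *
go([.5985,.252,.18],Rdown(-.78),8,0)"
```

```text
n 8 dp [ 0.      0.0034 -0.0089] w [ 0.001 -0.    -0.001]
slide [[0.0024, -0.0025, 0.0089], [0.0024, -0.0024, 0.0089], [0.0024, -0.0024, 0.0089], [0.0024, -0.0024, 0.0089], [0.0024, -0.0024, 0.0089]] 
rot [[0.001, -0.0, -0.001], [0.001, -0.0, -0.001], [0.001, -0.0, -0.001], [0.001, -0.0, -0.001], [0.001, -0.0, -0.001]] claw [0, 0, 0, 0, 0]
slide [[0.0024, -0.0024, 0.0089], [0.0024, -0.0024, 0.0089], [0.0024, -0.0024, 0.0089]] 
rot [[0.001, -0.0, -0.001], [0.001, -0.0, -0.001], [0.001, -0.0, -0.001]] claw [0, 0, 0]
```

carry_out --slide '[[0.006,-0.006,0.003],[0.006,-0.006,0.01],[0.005,-0.005,0.01],[0.002,-0.002,0.01],[0,0,0.01]]' --delta_rot '[[0.002,0,0],[0.002,0,0],[0.002,0,0],[0.001,0,0],[0.001,0,0]]' --claw '[0,0,0,0,0]'

```text
t: 12.05
position: [0.6007, 0.2524, 0.2064]
orientation: [[0.711, 0.703, 0.005], [0.703, -0.711, -0.001], [0.003, 0.004, -1.0]]
wrist_force: [-0.4, -0.5, -1.0]
gripper_width: 0.0092
```

```bash
python3 -c "
from go import *
go([.5985,.252,.18],Rdown(-.78),4,0)"
```

```text
n 4 dp [-0.0006 -0.0001 -0.0066] w [ 0.001 -0.001 -0.003]
slide [[-0.0005, -0.0003, 0.0066], [-0.0005, -0.0003, 0.0066], [-0.0005, -0.0003, 0.0066], [-0.0005, -0.0003, 0.0066]] 
rot [[0.001, -0.001, -0.003], [0.001, -0.001, -0.003], [0.001, -0.001, -0.003], [0.001, -0.001, -0.003]] claw [0, 0, 0, 0]
```

carry_out --slide '[[-0.0008,-0.0005,0.008],[-0.0008,-0.0005,0.008],[-0.0008,-0.0005,0.006],[0,0,0.002],[0,0,0]]' --delta_rot '[[0.002,-0.001,0],[0.002,0,0],[0,0,0],[0,0,0],[0,0,0]]' --claw '[0,0,0,0,0]'

```text
t: 12.47
position: [0.5954, 0.2469, 0.1749]
orientation: [[0.714, 0.701, -0.007], [0.701, -0.714, -0.003], [-0.007, -0.003, -1.0]]
wrist_force: [1.2, 0.0, -1.7]
gripper_width: 0.0088
```

carry_out --slide '[[0,0,0],[0,0,0],[0,0,0]]' --delta_rot '[[0,0,0],[0,0,0],[0,0,0]]' --claw '[0,0,0]'

```text
t: 12.72
position: [0.5961, 0.2464, 0.1757]
orientation: [[0.714, 0.7, -0.006], [0.7, -0.714, -0.003], [-0.006, -0.002, -1.0]]
wrist_force: [0.2, 0.6, -1.2]
gripper_width: 0.0088
```

```bash
python3 -c "
from fit import *
for n in ['scene','side']:
  cc=cal(n);im,d=robot.snapshot(n);cv2.imwrite('pics/%s12.png'%n,cv2.resize(im[60:260,180:380],None,fx=3,fy=3))
  P=world(n,d,cc);r=robot.masks_of(n,'tray')
  for x in r[:1]:
    m=x['pixels']&(d>0)&(P[...,2]>.13)&(P[...,2]<.185);q=P[m];print(x['confidence'],x['extent'],m.sum())
    A=np.c_[q[:,:2]-q[:,:2].mean(0),np.ones(len(q))];print('plane',np.linalg.lstsq(A,q[:,2],rcond=None)[0])
    print(cv2.minAreaRect((q[:,:2]*1000).astype(np.float32)))
print(robot.state()['position'])
n='wrist';im,d=robot.snapshot(n);cv2.imwrite('pics/w12.png',im)
"
```

```text
0.92 [222.4, 67.0, 270.9, 100.5] 1119
plane [ 0.01375367 -0.00171176  0.15997076]
((539.7840576171875, 194.8951416015625), (133.00076293945312, 105.67913055419922), 0.6718084812164307)
0.89 [250.3, 85.5, 298.7, 123.6] 1016
plane [0.02699322 0.00590753 0.15736396]
((542.8538818359375, 197.20135498046875), (139.94921875, 114.04280853271484), 1.429728627204895)
[0.59595111 0.24655947 0.17559422]
```

View pics/scene12.png

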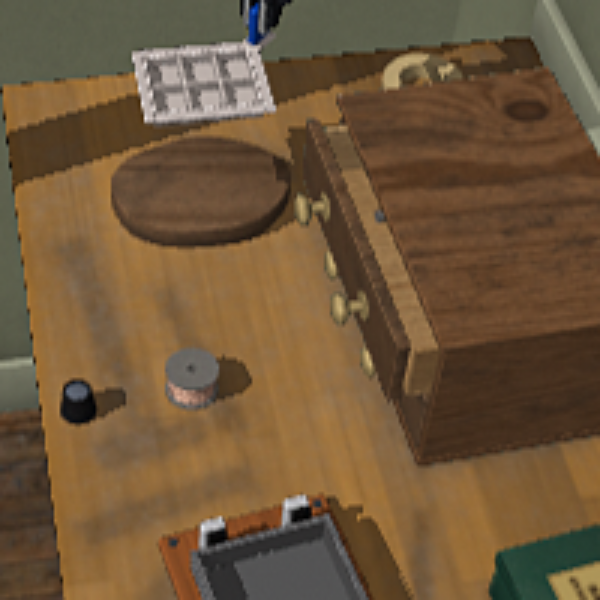

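View pics/side12.png

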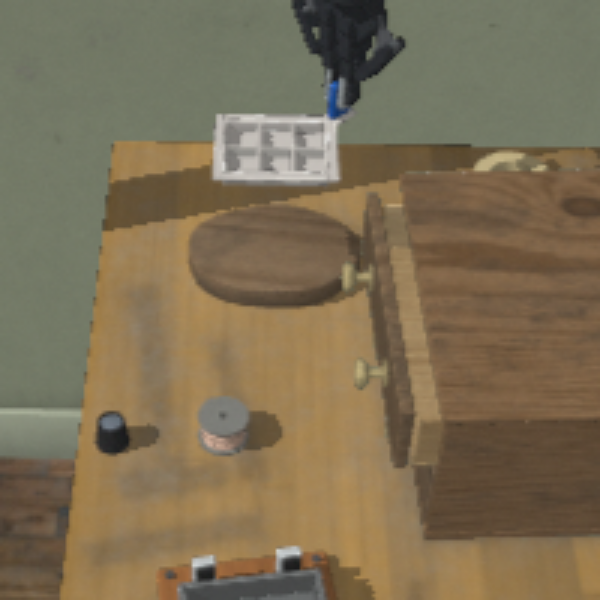

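carry_out --slide '[[0.003,-0.001,-0.002],[0.002,-0.001,-0.002],[0.001,0,-0.001],[0,0,0],[0,0,0]]' --delta_rot '[[0,0,0],[0,0,0],[0,0,0],[0,0,0],[0,0,0]]' --claw '[0,0,0,0,0]'

```text
t: 13.38
position: [0.5994, 0.2533, 0.1816]
orientation: [[0.714, 0.7, -0.005], [0.7, -0.714, -0.002], [-0.005, -0.002, -1.0]]
wrist_force: [-0.3, -0.1, -0.7]
gripper_width: 0.0086
```

carry_out --slide '[[0,0,0],[0,0,0],[0,0,0],[0,0,0],[0,0,0]]' --delta_rot '[[0,0,0],[0,0,0],[0,0,0],[0,0,0],[0,0,0]]' --claw '[0,0,0,0,0]'

```text
t: 13.8
position: [0.5993, 0.2533, 0.1813]
orientation: [[0.714, 0.701, -0.006], [0.701, -0.714, -0.002], [-0.006, -0.002, -1.0]]
wrist_force: [-0.2, -0.9, -0.6]
gripper_width: 0.0089
```

```bash
python3 -c "
from fit import *
n='side';cc=cal(n);im,d=robot.snapshot(n);P=world(n,d,cc)
r=robot.masks_of(n,'brace_knob')
hsv=cv2.cvtColor(im,cv2.COLOR_BGR2HSV);m=((hsv[...,0]<6)|(hsv[...,0]>174))&(hsv[...,1]>150)&(P[...,2]>.07)&(P[...,2]<.12)&(d>0)&(abs(P[...,0]-.45)<.05)&(abs(P[...,1]+.38)<.05)
print('knob',m.sum(),P[m].mean(0).round(4))
for t in ['spool','loupe','polish_tin']:
  z=np.load('side0.npz'); 
  x=robot.masks_of(n,t)
  if x:
    q=x[0]['pixels'];print(t,x[0]['confidence'],x[0]['extent'],'diff to start',np.abs(im[q].astype(int)-z['im'][q].astype(int)).mean())
s=robot.state();print(s['t'],s['position'],np.abs(s['joint_vel']).max(),s['gripper_width'])
print(robot.finish_job())"
```

```text
knob 71 [ 0.4404 -0.3948  0.0951]
spool 0.59 [242.9, 191.8, 264.0, 214.8] diff to start 1.8213879408418658
polish_tin 0.92 [274.3, 321.8, 302.4, 352.0] diff to start 1.582290217895225
14.05 [0.59930791 0.25329449 0.18140918] 0.002881735133143922 0.00876122340849936
the job is handed in; nothing more can be done
None
```

The brace is swung out, the tray is peeled off, and the arm is holding it over the slab. I handed the job in at 14.05 s of the 58 s allowed.

**Brace:** I swung it by the red knob to about 1.9 rad. It snapped through to its end stop, and the last picture still shows it there.

**Peel:** I gripped the blue tab and raised that corner about 26 mm, roughly 9.5 degrees of tilt. The opposite corner looked still seated in the picture. I then lifted the tray free. The highest force in the readings between moves was about 9 N.

**Final pose:** The tray is held by the tab.

| Check | Result |
|---|---|
| Tray centre, from the arm's own pose | about (0.537, 0.201) m |
| Slab centre, from cameras | about (0.5365, 0.200) m |
| Underside height above the bench | about 15 cm |
| Tilt | Tool within about 0.4 degrees of vertical; camera plane fits about 0.8 and 1.5 degrees |
| Motion | Almost still (joint speed at most 0.003 rad/s) |

**Checks that disagreed or were missing:**
- **Tray centre:** Before the final nudge of about 8 mm, camera outlines put the tray centre 6–9 mm farther towards +x than the arm's pose did. The outlines came out larger than the tray really is, so I used the arm's pose. I did not re-measure with a camera afterwards.
- **Bystanders:** The spool and tin look unmoved. The network did not find the loupe in the last picture. It stood in its usual place in the earlier pictures, and the arm did not go near it after those.

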